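# Find and press the hidden lid release of a dry-block heater

### The job

Open the white dry-block heater with its hidden release: run a closed fingertip lightly along the grey strip on its robot-side edge until you find the notch, then press the grey key inside the notch all the way down, so that the clear lid pops ajar, and move clear. Do not touch the lid itself, press hard on anything, or disturb the jar, the tube rack and the pipette.

Things in the scene. Friction and masses are not known exactly. Their poses are not given: they have to be found in the camera images.
- heater: White dry-block heater, 290 (x) x 394 (y) x 88 mm high, fixed. Origin: centre of its underside, on the bench; its -x side faces the robot, with a grey strip along that edge, its flat top 85 mm above the bench. White end blocks at both ends of the strip stand 3 mm above it; behind it (+x) the white housing is level with it. All but key and lid is rigid.
- strip_mid (a point): Middle of the exposed grey strip, on its top face: y along the strip, x towards the lid, z up. The strip runs 100 mm to either side along y and is 46 mm wide (x). Its notch, 56 mm long (y), cuts its whole width, straight-walled, open above and to the robot side. The notch's centre lies up to 55 mm either way along y; where is not reported and differs every time.
- key (a joint): How far the grey key in the notch is pressed straight down, m: 0 untouched, 0.008 at its bottom stop. Its flat top, 54 (y) x 42 (x) mm, starts 12 mm below the strip's top and ends 20 mm below it. It takes about 6 to 12 N all the way, has no spring, stays where it is left, and raises the lid as it goes down.
- lid (a joint): Opening of the lid in rad, about its hinge on the far side (+x) of the heater: 0 shut, about 0.088 when the key is fully down (front edge about 19 mm up). Driven by the key.
- lid_front (a point): Middle of the top front edge (towards the strip) of the clear, blue-edged lid, which is 218 (x) x 280 (y) x 17 mm. Shut, this edge lies 41 mm (x) behind the strip's middle line and 17 mm above the strip. The lid is not to be touched.
- jar: Bystander: small jar with orange cap, 54 mm across, 75 mm tall, standing loose on the bench. Origin: centre of its underside.
- rack: Bystander: blue tube rack, 90 x 200 x 32 mm, loose on the bench. Origin: centre of its underside.
- pipette: Bystander: white and grey pipette lying loose on the bench, about 250 mm long in its x, 26 mm high. Origin: under its body, on the bench.

How it is judged (in metres and radians):
On the way, in this order (a step that is already met when the one before it is completed fails the run):
1. a fingertip touches the strip while the key is still up (contact force between the fingers and anything else above 0.3 N and value of joint key below 0.002 m and x of the grasp point in the frame of strip_mid between -0.04 and 0.035 m and y of the grasp point in the frame of strip_mid between -0.12 and 0.12 m), for 0.2 s.
2. the key is pressed down by the fingers in the notch (value of joint key above 0.0065 m and contact force between the fingers and anything else above 0.3 N and x of the grasp point in the frame of strip_mid between -0.045 and 0.035 m), for 0.05 s.
At the end, for the whole second after the job is handed in: The key is at least 6.5 of its 8 mm down, the lid stands ajar by at least 0.065 rad, and jar, rack and pipette are within 15 mm of where they began (value of joint key above 0.0065 m and value of joint lid above 0.065 rad and distance of each of jar, rack, pipette from where it was at the start of the episode below 0.015 m); the robot touches nothing.
It fails at once if the lid itself is touched (over 2 N) (contact force between any of the fingers, the arm and lid above 2 N).
It fails at once if the fingers press harder than 60 N (contact force between the fingers and anything else above 60 N).
It fails at once if a bystander is moved more than 15 mm or lifted (distance of any of jar, rack, pipette from where it was at the start of the episode above 0.015 m).
It also fails if it takes over 51 s, if anything falls off the work surface, if the arm or the gripper's body presses on something with over 40 N, if the wrist force passes 120 N, or if a joint passes its speed limit or range.

### The arm

A 6-joint arm with a two-finger parallel gripper is mounted at the origin on the work surface. World frame = base frame: x ahead of the robot, y to its left, z up, the work surface at z = 0. Lengths are in mm, angles in degrees, forces in N, time in s.
With the tool pointing down it reaches from about 300 to 850 mm from the base axis. Payload 4.2 kg.
Tool frame: the origin (TCP) lies midway between the tips of the shut fingers; the grasp point (between the pads) lies 19 mm behind it; z points along the fingers, x is the direction in which the jaws open and shut, and the axes are right-handed (so a half turn about z gives the same grasp; the last joint's range is limited). The gripper opens to 91 mm and grips with 3 to 60 N. Pads are 32 mm wide; open, the fingers measure 118 mm over their backs; the gripper's body (76 mm by 178 mm) begins 60 mm behind the grasp point.
Start: joints at [72.135, 18.312, 89.639, -0, 72.044, -1.146], TCP at [165.416, 550.709, 213.976] pointing down, gripper open.
Joint ranges: [-177.97, 177.97], [-48.28, 115.42], [12.27, 149.76], [-77.06, 257.06], [2.81, 150.46], [-146.56, 146.56]. Speed limits (degrees/s): [147.25, 147.25, 180, 180, 180, 180].

### API

Orientations are given as [roll, pitch, yaw] about the fixed x, y, z axes, in that order (R = Rz(yaw) Ry(pitch) Rx(roll)).
In Python, from workcell import env gives the robot as it stands. The module is installed in compiled form; this text tells all that it offers.
- The arm moves only by the tool drive_tool, never from a script. Its argument "series" is a list of rows, each a list of 3 entries, a list of its own where there are three numbers: the closure, from 0 (fully open) to 1 (shut), then the shift along the tool's x, y, z in mm, then the turn, a rotation vector about the tool's x, y, z in rad. In form: [[gripper, [dx, dy, dz], [rx, ry, rz]], ...]. A call has exactly 5 rows; each row is the pose to reach, as a shift and turn from the pose commanded when the call began, along the tool's axes at that moment; what a row does not reach only later rows make up. A row lasts 1/10 s, in which the tool goes at most 50 mm and 8.59 degrees, less where a joint would pass 70% of its speed; a pose out of reach is approached as far as the arm can. A call with a gripper value outside its range is refused whole. The fingers move at their own pace and stop on an object; "squeeze" is the grip in N (left out, the last holds). Time passes only in rows, so rows that repeat a pose let the fingers close, or fill a call up. It gives the time, the measured TCP pose, the force and the opening at its end, in the units of the state.
- env.state(): the state, without advancing time (a new reading comes with each control period).
- env.grab_frame(name): name is "scene" or "top"; returns a dict with "image" (400x640x3 uint8, red, green, blue), "K" (3x3 intrinsics, pixels), "origin" and "orientation" of the camera in the world. Camera axes: x right, y down, z forward; pixel columns grow to the right and rows downward; lengths in mm; the calibration is good to about 2 mm. A picture is of the moment at which its call begins. There is no depth.
- env.job_done(): hands the job in, once; it reports no verdict.
The state is a dict: "time_s": time; "qpos": joint angles; "qvel": joint speeds; "effort": joint torques, N m; "ee_pos": TCP position; "ee_rot": TCP orientation; "force": force on the tool from outside, world axes, zero at the start; "torque": the same for the moment, N m; "gripper_width": finger opening in mm.
Only numpy, scipy, OpenCV 4.12 (cv2) and the standard library are available. Lean on these libraries where they do the work, as an engineer would, in place of code of your own. Each camera call takes 0.05 s, during which the arm holds its last target.

## Working session

There is one attempt and no reset: what is moved stays moved. The work goes in short steps, Python scripts to look and compute and a tool call to move; the robot and the scene stay as the last step left them, time stands still between calls to the robot, and variables do not carry over. Pictures are saved under pics/ and viewed, and the job is handed in when it is done.

Besides the shell and the picture viewer there is one more tool, called as name(argument=value, ...) on one line, values as JSON. drive_tool: Moves the arm, as the interface text tells. Its arguments: {"type":"object","properties":{"series":{"type":"array","items":{"type":"array"}},"squeeze":{"type":"number"}},"required":["series"]}

```bash
mkdir -p pics; python3 - <<'E'
from workcell import env
import cv2
print(env.state())
for n in("scene","top"):
    f=env.grab_frame(n); cv2.imwrite(f"pics/{n}0.png",f["image"][:,:,::-1]); print(n,f["K"],f["origin"],f["orientation"])
E
```

```text
{'time_s': 0.0, 'qpos': array([ 7.21346203e+01,  1.83509253e+01,  8.97068274e+01, -7.52921886e-04,
        7.20430863e+01, -1.14423563e+00]), 'qvel': array([-0.02118123,  0.0275385 ,  0.01426081,  0.03095314, -0.05321385,
       -0.00318799]), 'effort': array([ 2.55079278e-03, -4.12457871e+01, -2.31976479e+01,  7.29973731e-02,
        4.58171521e-02, -1.13925814e-04]), 'ee_pos': array([165.26723262, 550.20854446, 213.12459798]), 'ee_rot': array([-1.79998702e+02,  1.00833194e-01,  7.32790899e+01]), 'force': array([ 0.19394455, -0.17603735, -0.5847138 ]), 'torque': array([-0.00133066,  0.00660874,  0.02648977]), 'gripper_width': 90.96564047589301}
scene [[430.89472365   0.         322.0855688 ]
 [  0.         430.89472365 206.22411378]
 [  0.           0.           1.        ]] [1241.8162104   314.35733685  709.71306256] [-1.31870429e+02  1.56174330e-02  1.08367914e+02]
top [[388.57861532   0.         320.91589082]
 [  0.         388.57861532 201.80734499]
 [  0.           0.           1.        ]] [448.13132141 127.95518242 942.91566446] [-172.08534289   -1.13455825  -90.21173369]
```

View pics/scene0.png

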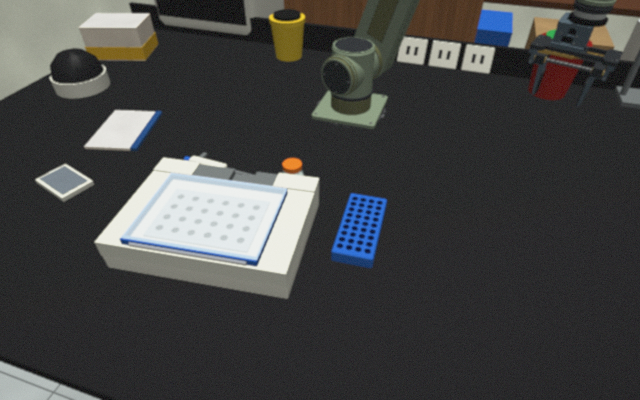

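View pics/top0.png

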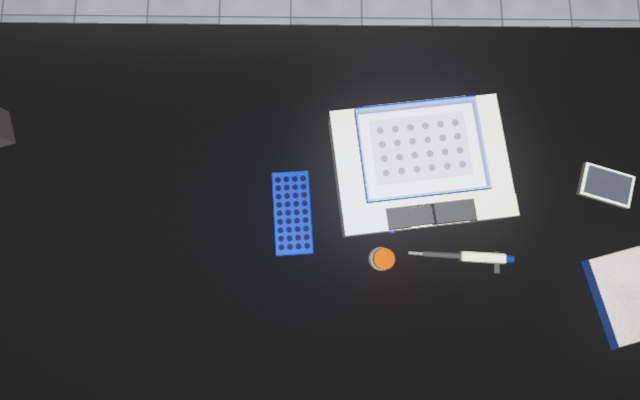

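The top view shows the heater's strip at about (387-476, 200-230), the jar at (382,259), the pipette from (408,254) to (515,259) and the rack at (292,213). I'll zoom in on the strip.

```bash
python3 - <<'E'
import cv2
a=cv2.imread("pics/top0.png")[180:280,350:530]; cv2.imwrite("pics/topz.png",cv2.convertScaleAbs(cv2.resize(a,None,fx=4.4,fy=4.4,interpolation=2),alpha=1.8,beta=0))
a=cv2.imread("pics/scene0.png")[140:210,150:330]; cv2.imwrite("pics/scenez.png",cv2.convertScaleAbs(cv2.resize(a,None,fx=4.4,fy=4.4,interpolation=2),alpha=1.5))
E
```

```text
(no output)
```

View pics/topz.png

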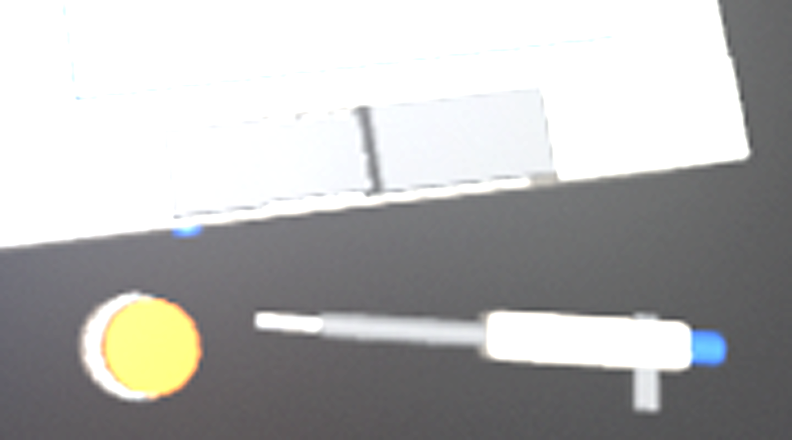

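View pics/scenez.png

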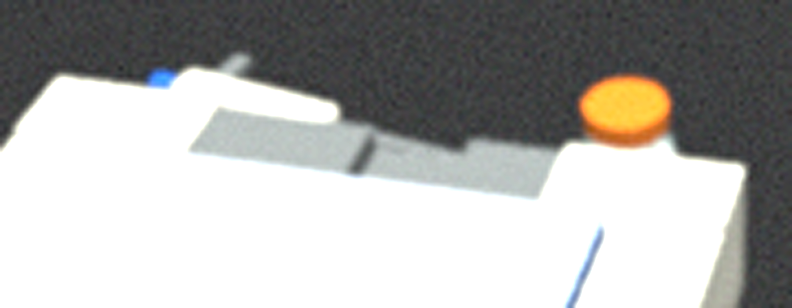

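```bash
cat > h.py <<'E'
import numpy as np
from scipy.spatial.transform import Rotation as R
from workcell import env
C={"top":(388.57861532,320.91589082,201.80734499,[448.13132141,127.95518242,942.91566446],[-172.08534289,-1.13455825,-90.21173369]),
"scene":(430.89472365,322.0855688,206.22411378,[1241.8162104,314.35733685,709.71306256],[-131.870429,.0156174330,108.367914])}
def ray(n,u,v,z):
    f,cx,cy,o,e=C[n];o=np.array(o)
    d=R.from_euler('xyz',e,degrees=True).apply([(u-cx)/f,(v-cy)/f,1])
    return o+d*(z-o[2])/d[2]
def proj(n,p):
    f,cx,cy,o,e=C[n]
    q=R.from_euler('xyz',e,degrees=True).inv().apply(np.array(p)-o)
    return q[:2]/q[2]*f+[cx,cy]
E
python3 - <<'E'
from h import *
import cv2
a=cv2.imread("pics/top0.png")
hsv=cv2.cvtColor(a,cv2.COLOR_BGR2HSV)
m=cv2.inRange(hsv,(0,0,120),(180,60,255)); m[:60]=0
cs,_=cv2.findContours(m,0,2); c=max(cs,key=cv2.contourArea); 
ap=cv2.approxPolyDP(cv2.convexHull(c),4,True)[:,0]
for p in ap: print("top",p,ray("top",*p,88).round(1))
tz=lambda x,y:(x/4.4+350,y/4.4+180)
sz=lambda x,y:(x/4.4+150,y/4.4+140)
for nm,x,y in [("FRstrip",556,178),("BRstrip",540,91),("notchTopB",366,108),("notchTopF",383,191),("FLstrip",175,216)]:
    print(nm,ray("top",*tz(x,y),85).round(1))
for nm,x,y in [("Rback",190,151),("wallback",352,172),("walltopF",373,138),("wall2F",465,150),("wall2top",468,140),("Lback",540,197),("Lfront",565,150)]:
    print(nm,ray("scene",*sz(x,y),85).round(1))
s=cv2.imread("pics/scene0.png");hs=cv2.cvtColor(s,cv2.COLOR_BGR2HSV)
for n,hh in(("top",hsv),("scene",hs)):
    m=cv2.inRange(hh,(5,150,120),(20,255,255)); M=cv2.moments(m,True); u,v=M['m10']/M['m00'],M['m01']/M['m00']; print("jar",n,M['m00'],ray(n,u,v,75 if n=="top" else 70).round(1))
for nm,x,y in [("ptip",255,320),("pend",727,348),("pbody top",590,315),("hook",647,412)]: print(nm,ray("top",*tz(x,y),13).round(1))
E
```

```text
top [496  93] [ 822.9 -299.    88. ]
top [519 215] [ 536.8 -331.9   88. ]
top [345 236] [491.   57.9  88. ]
top [330 110] [779.9  88.9  88. ]
FRstrip [ 525.  -236.4   85. ]
BRstrip [ 569.6 -230.8   85. ]
notchTopB [ 560.9 -141.    85. ]
notchTopF [ 518.6 -147.8   85. ]
FLstrip [506.2 -41.8  85. ]
Rback [ 569.1 -230.8   85. ]
wallback [ 558.  -139.6   85. ]
walltopF [ 527.7 -142.6   85. ]
wall2F [521.7 -90.7  85. ]
wall2top [513.1 -92.9  85. ]
Lback [546.  -36.5  85. ]
Lfront [504.7 -39.6  85. ]
jar top 353.0 [441.9 -29.3  75. ]
jar scene 268.0 [406.6 -48.6  70. ]
ptip [454.6 -98.   13. ]
pend [ 438.6 -355.2   13. ]
pbody top [ 456.7 -281.2   13. ]
hook [ 404.6 -309.1   13. ]
```

Every measured size agrees with the ones given: the heater is 392 x 288 mm, the strip is about 196 mm long, and its yaw is about 6.65°. strip_mid is at about (537,-136,85). The notch looks to span local y from about -8 to +47. First I'll close the fingers and travel high, with tool x along the strip.

drive_tool(series=[[1,[-29,28,0],[0,0,-0.08]],[1,[-58,56,0],[0,0,-0.16]],[1,[-87,83,0],[0,0,-0.25]],[1,[-116,110,0],[0,0,-0.33]],[1,[-145,138,0],[0,0,-0.408]]], squeeze=10)

```text
time_s: 0.6
ee_pos: [256.1, 370.5, 213.6]
ee_rot: [-180.0, 0.0, 96.9]
force: [1.1, 1.1, -0.4]
gripper_width: 54.2
```

drive_tool(series=[[1,[-40,15,0],[0,0,0]],[1,[-80,30,0],[0,0,0]],[1,[-120,45,0],[0,0,0]],[1,[-160,60,0],[0,0,0]],[1,[-200,75,0],[0,0,0]]])

```text
time_s: 1.1
ee_pos: [353.8, 180.5, 213.8]
ee_rot: [180.0, -0.0, 96.7]
force: [0.8, 0.4, 0.2]
gripper_width: 13.8
```

drive_tool(series=[[1,[-40,15,0],[0,0,0]],[1,[-80,30,0],[0,0,0]],[1,[-120,45,0],[0,0,0]],[1,[-160,60,0],[0,0,0]],[1,[-200,70,0],[0,0,0]]])

```text
time_s: 1.6
ee_pos: [446.9, -10.1, 213.7]
ee_rot: [180.0, -0.0, 96.6]
force: [0.3, 0.7, 0.9]
gripper_width: 0.7
```

drive_tool(series=[[1,[-45,17,0],[0,0,0]],[1,[-90,35,0],[0,0,0]],[1,[-135,52,0],[0,0,0]],[1,[-187,70,0],[0,0,0]],[1,[-187,70,0],[0,0,0]]])

```text
time_s: 2.1
ee_pos: [539.2, -190.7, 212.8]
ee_rot: [180.0, 0.1, 96.4]
force: [-0.3, -0.0, 0.7]
gripper_width: 0.1
```

drive_tool(series=[[1,[5,-2,30],[0,0,0]],[1,[5,-2,60],[0,0,0]],[1,[5,-2,85],[0,0,0]],[1,[5,-2,105],[0,0,0]],[1,[5,-2,113],[0,0,0]]])

```text
time_s: 2.6
ee_pos: [533.1, -180.1, 98.6]
ee_rot: [-179.8, -0.1, 96.7]
force: [0.4, -0.3, -0.4]
gripper_width: 0.7
```

```bash
python3 - <<'E'
from h import *
import cv2
f=env.grab_frame("scene")["image"][:,:,::-1]; cv2.imwrite("pics/s1.png",cv2.convertScaleAbs(cv2.resize(f[110:230,140:340],None,fx=4,fy=4,interpolation=2),alpha=1.4))
s=env.state();print(s["ee_pos"],s["ee_rot"],s["force"])
E
```

```text
[ 533.17436706 -180.14316196   98.46636359] [-1.79744847e+02 -1.43489776e-01  9.66753988e+01] [-0.14178214  0.36963169 -1.082285  ]
```

View pics/s1.png

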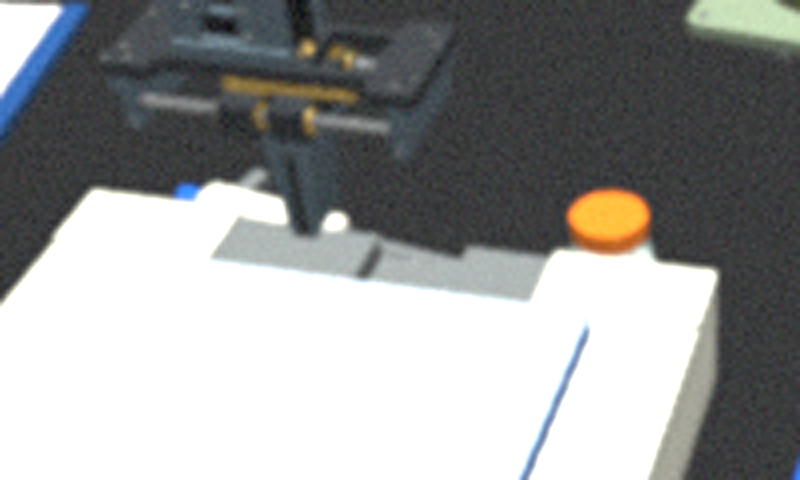

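The closed fingertip is over the right-hand part of the strip, with its tip at zoom (310,232). The notch lies from (370,260) to (465,250), to the finger's +y side. Next I'll lower it gently.

drive_tool(series=[[1,[0,1,3],[0,0,0]],[1,[0,2,6],[0,0,0]],[1,[0,2,8],[0,0,0]],[1,[0,2,10],[0,0,0]],[1,[0,2,11],[0,0,0]]])

```text
time_s: 3.15
ee_pos: [537.0, -181.0, 90.1]
ee_rot: [180.0, 0.0, 96.7]
force: [0.4, 0.2, 0.7]
gripper_width: 0.5
```

drive_tool(series=[[1,[0,0,1],[0,0,0]],[1,[0,0,2],[0,0,0]],[1,[0,0,3],[0,0,0]],[1,[0,0,4],[0,0,0]],[1,[0,0,4],[0,0,0]]])

```text
time_s: 3.65
ee_pos: [536.8, -181.0, 85.8]
ee_rot: [-180.0, -0.0, 96.7]
force: [-0.3, 0.1, 0.0]
gripper_width: 0.4
```

drive_tool(series=[[1,[0,0,0.5],[0,0,0]],[1,[0,0,1],[0,0,0]],[1,[0,0,1.5],[0,0,0]],[1,[0,0,1.5],[0,0,0]],[1,[0,0,1.5],[0,0,0]]])

```text
time_s: 4.15
ee_pos: [537.0, -181.0, 85.3]
ee_rot: [180.0, 0.0, 96.7]
force: [-1.8, 0.3, 6.0]
gripper_width: 0.5
```

Contact at 85.3 mm with 6 N. Now I'll slide towards +y.

drive_tool(series=[[1,[4,0,0],[0,0,0]],[1,[8,0,0],[0,0,0]],[1,[12,0,0],[0,0,0]],[1,[16,0,0],[0,0,0]],[1,[20,0,0],[0,0,0]]])

```text
time_s: 4.65
ee_pos: [535.6, -161.7, 85.3]
ee_rot: [179.9, 0.1, 96.7]
force: [-0.0, -3.4, 6.0]
gripper_width: 0.5
```

drive_tool(series=[[1,[4,0,0],[0,0,0]],[1,[8,0,0],[0,0,0]],[1,[12,0,0],[0,0,0]],[1,[16,0,0],[0,0,0]],[1,[20,0,0],[0,0,0]]])

```text
time_s: 5.15
ee_pos: [533.2, -141.8, 85.2]
ee_rot: [179.9, 0.1, 96.7]
force: [1.0, -3.8, 4.6]
gripper_width: 0.3
```

drive_tool(series=[[1,[2,0,0],[0,0,0]],[1,[4,0,0],[0,0,0]],[1,[6,0,0],[0,0,0]],[1,[8,0,0],[0,0,0]],[1,[10,0,0],[0,0,0]]])

```text
time_s: 5.65
ee_pos: [530.8, -130.9, 84.1]
ee_rot: [-180.0, -0.0, 96.7]
force: [-0.0, 0.9, 0.2]
gripper_width: 0.3
```

The force vanished and z dropped at y≈-131, so the fingertip is in the notch, where the images put it. I'll move to the notch centre (+14 mm), watching the side force.

drive_tool(series=[[1,[3,0,0],[0,0,0]],[1,[6,0,0],[0,0,0]],[1,[9,0,0],[0,0,0]],[1,[12,0,0],[0,0,0]],[1,[14,0,0],[0,0,0]]])

```text
time_s: 6.15
ee_pos: [529.4, -117.1, 84.5]
ee_rot: [180.0, -0.0, 96.7]
force: [-0.5, 0.1, -0.1]
gripper_width: 0.6
```

drive_tool(series=[[1,[0,0,2],[0,0,0]],[1,[0,0,4],[0,0,0]],[1,[0,0,6],[0,0,0]],[1,[0,0,8],[0,0,0]],[1,[0,0,9],[0,0,0]]])

```text
time_s: 6.65
ee_pos: [529.4, -117.5, 75.1]
ee_rot: [-180.0, -0.0, 96.6]
force: [0.1, 0.2, 0.9]
gripper_width: 0.6
```

Inside the notch with no contact. Next I'll press the key slowly: its top should be at about 73 mm and its bottom stop at about 65 mm.

drive_tool(series=[[1,[0,0,1],[0,0,0]],[1,[0,0,2],[0,0,0]],[1,[0,0,3],[0,0,0]],[1,[0,0,4],[0,0,0]],[1,[0,0,5],[0,0,0]]])

```text
time_s: 7.15
ee_pos: [529.5, -117.5, 71.5]
ee_rot: [180.0, 0.0, 96.7]
force: [-2.1, 0.9, 8.1]
gripper_width: 0.6
```

drive_tool(series=[[1,[0,0,1],[0,0,0]],[1,[0,0,2],[0,0,0]],[1,[0,0,3],[0,0,0]],[1,[0,0,4],[0,0,0]],[1,[0,0,5],[0,0,0]]])

```text
time_s: 7.65
ee_pos: [529.5, -117.5, 66.6]
ee_rot: [180.0, 0.0, 96.7]
force: [-1.9, -0.3, 7.7]
gripper_width: 0.3
```

drive_tool(series=[[1,[0,0,0.5],[0,0,0]],[1,[0,0,1],[0,0,0]],[1,[0,0,1.5],[0,0,0]],[1,[0,0,2],[0,0,0]],[1,[0,0,2],[0,0,0]]])

```text
time_s: 8.15
ee_pos: [529.5, -117.5, 65.2]
ee_rot: [180.0, 0.0, 96.7]
force: [-3.9, 1.0, 11.9]
gripper_width: 0.7
```

drive_tool(series=[[1,[0,0,0.5],[0,0,0]],[1,[0,0,1],[0,0,0]],[1,[0,0,1.5],[0,0,0]],[1,[0,0,1.5],[0,0,0]],[1,[0,0,1.5],[0,0,0]]])

```text
time_s: 8.65
ee_pos: [529.6, -117.5, 65.1]
ee_rot: [179.9, 0.0, 96.7]
force: [-6.0, 1.4, 20.9]
gripper_width: 0.5
```

It has reached the stop: force rose to 21 N with no further travel, at z=65.1. Now I'll go straight up.

drive_tool(series=[[1,[0,0,-5],[0,0,0]],[1,[0,0,-20],[0,0,0]],[1,[0,0,-45],[0,0,0]],[1,[0,0,-80],[0,0,0]],[1,[0,0,-120],[0,0,0]]])

```text
time_s: 9.15
ee_pos: [528.7, -117.3, 182.2]
ee_rot: [-179.9, -0.1, 96.7]
force: [1.0, -0.1, -1.1]
gripper_width: 0.6
```

drive_tool(series=[[1,[20,-20,-20],[0,0,0]],[1,[50,-40,-20],[0,0,0]],[1,[90,-60,-20],[0,0,0]],[1,[130,-60,-20],[0,0,0]],[1,[150,-60,-20],[0,0,0]]])

```text
time_s: 9.65
ee_pos: [451.3, 26.7, 202.2]
ee_rot: [180.0, -0.1, 96.7]
force: [0.0, -1.0, -0.8]
gripper_width: 0.6
```

drive_tool(series=[[1,[30,0,0],[0,0,0]],[1,[60,0,0],[0,0,0]],[1,[80,0,0],[0,0,0]],[1,[80,0,0],[0,0,0]],[1,[80,0,0],[0,0,0]]])

```text
time_s: 10.15
ee_pos: [443.2, 103.9, 201.9]
ee_rot: [-180.0, 0.0, 96.7]
force: [0.4, 0.1, 0.9]
gripper_width: 0.4
```

```bash
python3 - <<'E'
from h import *
import cv2
g={}
for n in("scene","top"):
    f=env.grab_frame(n)["image"][:,:,::-1].copy(); cv2.imwrite(f"pics/{n}2.png",f); g[n]=f
a=cv2.imread("pics/scene0.png")[130:280,80:400]; b=g["scene"][130:280,80:400]
cv2.imwrite("pics/cmp.png",cv2.resize(np.vstack([a,b]),None,fx=2,fy=2,interpolation=2))
def mk(i,lo,hi,x0,x1,y0,y1):
    m=cv2.inRange(cv2.cvtColor(i,cv2.COLOR_BGR2HSV),lo,hi)[y0:y1,x0:x1];M=cv2.moments(m,True);return round(M['m10']/M['m00']+x0,1),round(M['m01']/M['m00']+y0,1),M['m00']
for nm in("top0","top2"):
    i=cv2.imread(f"pics/{nm}.png")
    print(nm,"jar",mk(i,(5,150,120),(20,255,255),350,410,240,280),"rack",mk(i,(100,150,80),(130,255,255),250,325,150,270),"pip",mk(i,(0,0,90),(180,80,255),405,520,245,280))
s=env.state();print(s["ee_pos"],s["force"],s["time_s"])
E
```

```text
top0 jar (384.1, 258.4, 353.0) rack (291.8, 212.5, 2235.0) pip (469.3, 256.7, 852.0)Traceback (most recent call last):
  File "<stdin>", line 12, in <module>
  File "<stdin>", line 9, in mk
ZeroDivisionError: float division by zero
```

View pics/cmp.png

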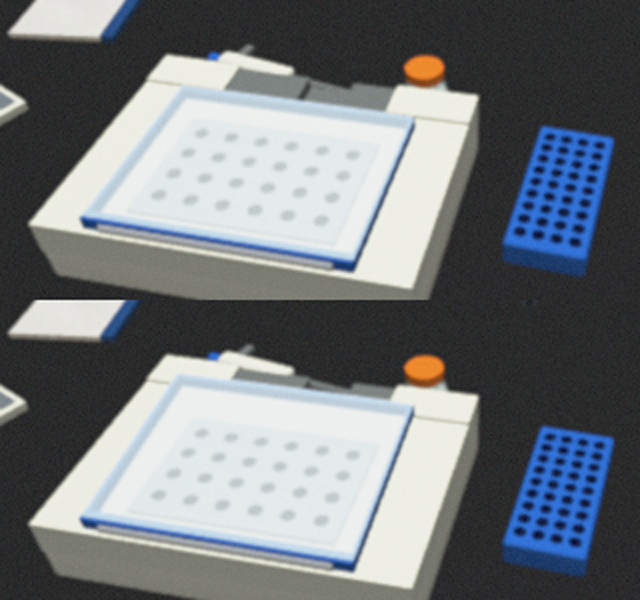

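View pics/top2.png

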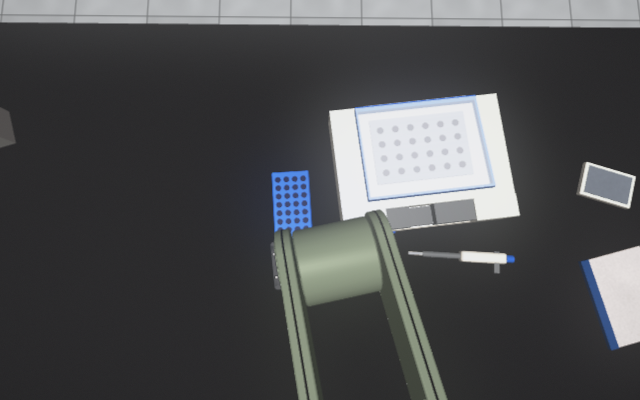

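In the scene view the lid's front edge rose (comparison rows 88 to 77), while the jar, pipette and rack look the same as before. In the top view the arm hides the jar. I'll check the lid opening in numbers.

```bash
python3 - <<'E'
from h import *
import cv2
ex=np.array([.9933,.1158,0]);ey=np.array([-.1158,.9933,0]);m=np.array([536.7,-135.7,85])
for y in(-140,140):
    p=m+41*ex+y*ey+[0,0,17]; print(y,proj("scene",p).round(1),proj("scene",p+[0,0,19]).round(1),proj("scene",p+[0,0,14]).round(1))
a=cv2.imread("pics/scene0.png")[150:200,150:300]; b=cv2.imread("pics/scene2.png")[150:200,150:300]
cv2.imwrite("pics/cmp2.png",cv2.resize(np.vstack([a,b]),None,fx=5,fy=5,interpolation=2))
def mk(i,lo,hi,x0,x1,y0,y1):
    k=cv2.inRange(cv2.cvtColor(i,cv2.COLOR_BGR2HSV),lo,hi)[y0:y1,x0:x1];M=cv2.moments(k,True);return round(M['m10']/M['m00']+x0,1),round(M['m01']/M['m00']+y0,1)
for n in("scene0","scene2"):
    i=cv2.imread(f"pics/{n}.png"); print(n,mk(i,(5,150,100),(20,255,255),275,310,150,180),mk(i,(100,150,60),(130,255,255),325,395,185,270))
for n in("top0","top2"):
    i=cv2.imread(f"pics/{n}.png"); print(n,mk(i,(0,0,90),(180,80,255),450,520,245,280))
s=env.state();print(s["ee_pos"],s["force"],s["time_s"])
E
```

```text
-140 [171.3 171.4] [169.4 164.8] [169.9 166.5]
140 [287.9 186.9] [287.5 180.2] [287.6 182. ]
scene0 (291.9, 164.4) (359.2, 230.1)
scene2 (291.8, 164.5) (359.2, 230.2)
top0 (481.9, 257.7)
top2 (481.8, 257.7)
[443.26594883 103.31347896 201.87270278] [-0.72886563 -0.07262487 -0.59079293] 10.25
```

View pics/cmp2.png

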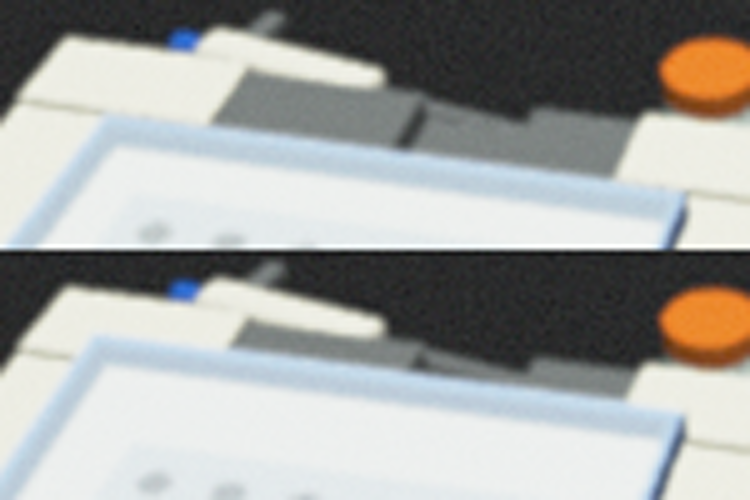

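```bash
python3 -c "
from workcell import env
print(env.job_done())"
```

```text
the job is handed in; nothing more can be done
None
```

The heater is open: the key is down at its stop, the lid stands ajar, and the job is handed in, with the clock at about 10.3 s. No verdict was reported.

- **Finding the notch:** I ran the closed fingertip along the strip at about 6 N. The force vanished and the tip dropped at y ≈ -131, which is where the images showed the notch.
- **Pressing the key:** It went down with about 8 N, then stopped with the force rising to 21 N. The tip was then 20.2 mm below the strip reading, against the 20 mm given for the bottom stop.
- **Lid:** Its front edge rose about 5.5–6 px in the scene view. That is roughly 16–18 mm, against about 14 mm needed and 19 mm nominal. I never moved the tool over the lid.
- **Jar, rack and pipette:** All three are where they started, to within 0.1 px. In the final top view the arm hid the jar, so I checked the jar in the scene view only. One check script crashed because of that and was redone.
- **Arm:** It ended up clear of everything, with only sensor noise on the force reading.

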